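# Set the knitting carriage back to plain knitting

## Task

Set the knitting machine's carriage for plain knitting: with a fingertip, push both holding levers, one towards each end of the carriage's top, all the way to the rear (away from the robot), and push the stitch dial round by its pointer until it points at 7 on the scale (the scale's first mark, at the front left, is 0). Push only, without gripping or lifting anything, and leave the carriage standing where it is on the needle bed. Do not disturb the yarn cones, the transfer tool or the oil jar.

Things in the scene. Friction and masses are not known exactly. Their poses are not given: they have to be found in the camera images.
- bed: Needle bed of a flat-bed knitting machine, fixed to the table: grey base 222 mm deep (x, to the rear) by 1080 mm long (y, to the left), steel bed plate 44 mm above the table between two rails. Origin at the centre of its underside. A yarn mast, rod 8 mm thick and about 500 mm high, stands at its rear edge (bed frame x 102, y -440 mm).
- carriage: Loose white box, 146 mm deep (x, to the rear) by 300 mm long (y, to the left), about 0.9 kg, resting on the bed plate between the rails (2 mm play); several newtons slide it along the bed. Origin at the centre of its underside, 44 mm above the table. Flat top (deck) 38 mm above the origin. Dial axis at x -10, y 0 mm; lever pivots at x 0, y +88 and -88 mm.
- lever_left (a joint): Holding lever near the left end: steel arm 46 mm long, 4 to 8 mm above the deck, on a vertical pivot, pointing outwards, with an upright knob near its end. 0 = fully forward (0.6 rad to the front of straight left), 1.2 rad = fully to the rear, on its stop (0.6 rad to the rear of straight left). Takes about 1.5 N at the knob; stays where it is left.
- lever_right (a joint): Holding lever near the right end, the mirror image: points outwards (right). 0 = fully forward, 1.2 rad = fully to the rear, on its stop. Same stiffness. Follow the knob's arc (40 mm radius) when pushing either lever: a push that drags sideways on the knob can shift the carriage along the bed.
- dial (a joint): Stitch dial, rad, growing clockwise from above. 0 = pointer at mark 0, 120 deg left of straight to the rear. 11 white marks (0 to 10, no figures; 0, 5, 10 longer and thicker) follow clockwise over the rear every 24 deg (0.4189 rad), 43 to 54 mm from the axis. Mark 7: 2.932 rad, 48 deg right of straight to the rear. Stops at 0 and 10. About 1.5 N at the pointer turns it; it stays where left.
- lever_left_knob (a point): Centre of the top of the left lever's knob: upright black cylinder 13 mm across, from 4 to 24 mm above the deck, 40 mm from the pivot.
- lever_right_knob (a point): Centre of the top of the right lever's knob: same as the left.
- dial_axis (a point): On the dial's axis, at the top of its bar, 23 mm above the deck; x along the pointer, z up. Black disc 50 mm across, 8 mm high; on it a grey bar 10 mm wide, 8 to 23 mm above the deck, from 22 mm behind the axis to 24 mm ahead, then narrowed to 6 mm wide (8 to 19 mm above the deck) to the pointer's end 38 mm from the axis. White line along the pointer half.
- handle (a point): Middle of the top of the carriage's black carrying handle, along the rear of the deck: 137 mm long (carriage y), 13 mm thick, top 27 mm above the deck, 63 mm to the rear of the carriage's centre.
- feeder (a point): Top of the yarn feeder on the steel sinker plate that sticks out 49 mm in front of the carriage, below the deck. Also on the front of the deck: two black thumb nuts, 18 mm across and 15 mm high, at carriage x -60, y +74 and -74 mm. None of these is used.
- cone_a_centre (a point): Centre of a grey yarn cone standing on the table behind the bed, 83 mm across the foot, 128 mm high, loose.
- cone_b_centre (a point): Centre of a blue yarn cone standing behind the bed, same size, loose.
- transfer_tool_centre (a point): Centre of a transfer tool lying on the table in front of the bed: grey handle 75 x 14 x 8 mm with steel prongs at both ends, loose.
- oil_jar_centre (a point): Centre of a small amber oil jar with black cap standing in front of the bed, 44 mm across, 75 mm high, loose.

How it is judged:
By the outcome, as a careful person would: the job done as asked, in the order asked, and still so for the second after the job is handed in, with the robot touching nothing.
It also fails if it takes over 59 s, if anything falls off the work surface, if the arm or the gripper's body presses on something with over 40 N, if the wrist force passes 120 N, or if a joint passes its speed limit or range.

## Robot

A 7-joint arm with a two-finger parallel gripper is mounted at the origin on the work surface. World frame = base frame: x ahead of the robot, y to its left, z up, the work surface at z = 0. Lengths are in m, angles in rad, forces in N, time in s.
With the tool pointing down it reaches from about 0.425 to 0.925 m from the base axis. Payload 6.8 kg.
Tool frame: the origin (TCP) lies at the very end of the fingers, on their centre line; the grasp point (between the pads) lies 19 mm behind it; z points along the fingers, y is the line along which they close (so a half turn about z gives the same grasp; the last joint's range is limited). The gripper opens to 85 mm and grips with 20 to 120 N. Pads are 22 mm wide; open, the fingers measure 114 mm over their backs; the gripper's body (76 mm by 85 mm) begins 54 mm behind the grasp point. The pads swing forward as they close: fully open they stand 13 mm farther back than shut.
Start: joints at [-1.222, 0.477, 0.022, 1.555, -0.011, 1.109, -0.083], TCP at [0.298, 0.606, 0.231] pointing down, gripper open.
Joint ranges: [-2.96, 2.96], [-0.34, 2.1], [-1.41, 1.46], [0.24, 2.44], [-1.37, 4.51], [0.17, 1.92], [-2.96, 2.96]. Speed limits (rad/s): [2.39, 2.39, 3.14, 3.14, 3.14, 3.14, 3.14].

## Interface

Orientations are given as a rotation vector (axis times angle).
In Python, from bench import get_obs, viewer, r gives the robot as it stands. The module is installed in compiled form; this text tells all that it offers.
- The arm moves only by the tool play_rows, never from a script. Its argument "commands" is a list that holds one entry, the list of rows, each a list of 5 numbers: the gripper's target within -1 to 1 (shut at 1, half-way at 0, fully open at -1), then the shift along the tool's x, y, z scaled (see below), then the turn about the tool's z scaled (see below). A call has 1 to 12 rows; each row is the pose to reach, as a shift and turn from the pose commanded when the call began, along the tool's axes at that moment; what a row does not reach only later rows make up. The controller multiplies each number of a shift by 0.2 m and each number of a turn by pi/2 rad. A row lasts 1/12 s, in which the tool goes at most 41.7 mm and 7.16 degrees, less where a joint would pass 70% of its speed; a pose out of reach is approached as far as the arm can. A call with a number of a shift or a turn outside -1 to 1 is refused whole. A call with a gripper value outside its range is refused whole. The fingers move at their own pace and stop on an object; "grip_force" is the grip in N (left out, the last holds). Time passes only in rows, so rows that repeat a pose let the fingers close. It gives the time, the measured TCP pose, the force, the opening and the grip force at its end, in the units of the state.
- get_obs(): the state, without advancing time (a new reading comes with each control period).
- viewer.grab_frame(name): name is "scene" or "top" or "wrist"; returns a dict with "pixels" (420x560x3 uint8, red, green, blue), "fovy" (degrees; the focal length in pixels is half the picture's height over the tangent of half this angle, whatever the lens; pixels are square), "cx", "cy" (the principal point, pixels), "distortion" ([k1, k2, p1, p2, k3] as OpenCV has them; the pictures are not rectified), "world_to_cam" (4x4, takes a point from world to camera coordinates); the wrist camera has in their place "hand_eye" (4x4, takes a point from camera to tool coordinates, whose origin is the TCP and whose axes are the flange's). Camera axes: x right, y up, looking along -z (the intrinsics and any distortion apply to the point x, -y, -z); pixel columns grow to the right and rows downward; lengths in m; the calibration is good to about 2 mm. A picture is of the moment at which its call begins: read the wrist's pose just before it. There is no depth.
- r.hand_in(): hands the job in; it is judged then, once.
Trained networks look in a picture, given as the dict that the camera call returned (one of the last four; its "shot" number tells which), for a name from the list of things; names that differ only in an ending like _2 or _b are one class to them, and where a whole thing is asked for, a point or a joint stands for the part that bears it (a point fixed in the world has none). Each returns a list of dicts, best first, with "score" (0 to 1); they miss things now and then, are a little off and sometimes report something else, mostly with a low value. They report only what shows in the picture. A call takes as long as a camera call.
- viewer.trace(picture, thing): "pixels" (420x560 bool, what is visible of it) and "rect" ([left, top, right, bottom] in pixels, round what is visible of it).
The state is a dict: "clock": time; "joints": joint angles; "qvel": joint speeds; "tau": joint torques, N m; "tcp_pos": TCP position; "orientation": TCP orientation; "contact_force": force on the tool from outside, world axes, zero at the start; "moment": the same for the moment, N m; "grip_width": finger opening in m; "gripper_force": force on a finger pad.
Only numpy, scipy, OpenCV 4.12 (cv2) and the standard library are available. Lean on these libraries where they do the work, as an engineer would, in place of code of your own. Each camera call takes 0.05 s, during which the arm holds its last target. There are 200 camera calls.

## Working session

There is one attempt and no reset: what is moved stays moved. The work goes in short steps, Python scripts to look and compute and a tool call to move; the robot and the scene stay as the last step left them, time stands still between calls to the robot, and variables do not carry over. Pictures are saved under pics/ and viewed, at most 10 in all, crops included, and the job is handed in when it is done.

Besides the shell and the picture viewer there is one more tool, called after "Emit:" by a JSON object that holds its "fn" and its "kwargs". play_rows: Moves the arm, as the interface text tells. Shifts and turns lie within -1 to 1; 1 stands for 0.2 m of shift or pi/2 rad of turn. Its arguments: {"type":"object","properties":{"commands":{"type":"array","items":{"type":"array","items":{"type":"array","items":{"type":"number","minimum":-1,"maximum":1}}}},"grip_force":{"type":"number"}},"required":["commands"]}

```bash
mkdir -p pics; cat > h.py <<'E'
import numpy as np, cv2
from bench import get_obs, viewer, r
from scipy.spatial.transform import Rotation as R
def K(p):
    f=210/np.tan(np.radians(p['fovy'])/2); return np.array([[f,0,p['cx']],[0,f,p['cy']],[0,0,1.]])
def grab(n):
    o=get_obs(); p=viewer.grab_frame(n)
    if n=='wrist':
        T=np.eye(4);T[:3,:3]=R.from_rotvec(o['orientation']).as_matrix();T[:3,3]=o['tcp_pos']
        p['c2w']=T@np.array(p['hand_eye'])
    else: p['c2w']=np.linalg.inv(np.array(p['world_to_cam']))
    return p
def save(p,n): cv2.imwrite('pics/'+n,np.ascontiguousarray(p['pixels'][:,:,::-1]))
def at_z(p,uv,z):
    uv=np.array(uv,float).reshape(-1,1,2)
    n=cv2.undistortPoints(uv,K(p),np.array(p['distortion'],float)).reshape(-1,2)
    d=np.c_[n[:,0],-n[:,1],-np.ones(len(n))]@p['c2w'][:3,:3].T; c=p['c2w'][:3,3]
    return c+d*((z-c[2])/d[:,2])[:,None]
def proj(p,P):
    w=np.linalg.inv(p['c2w']); q=np.atleast_2d(P)@w[:3,:3].T+w[:3,3]; q=q*[1,-1,-1]
    return cv2.projectPoints(q.reshape(-1,1,3),np.zeros(3),np.zeros(3),K(p),np.array(p['distortion'],float))[0].reshape(-1,2)
E
python3 - <<'E'
from h import *
o=get_obs();print(o['clock'],o['tcp_pos'],o['orientation'],o['contact_force'])
Z={'carriage':.082,'lever_left_knob':.106,'lever_right_knob':.106,'dial_axis':.105,'handle':.109,'cone_a_centre':.064,'oil_jar_centre':.04,'transfer_tool_centre':.004,'bed':.044}
for n in ('top','scene'):
    p=grab(n);save(p,n+'0.png');print(n,p['fovy'],p['c2w'][:3,3])
    for t in Z:
        for d in viewer.trace(p,t)[:2]:
            v,u=np.nonzero(d['pixels']);print(t,round(d['score'],2),d['rect'],np.round([u.mean(),v.mean()],1),at_z(p,[u.mean(),v.mean()],Z[t])[0].round(3))
E
```

```text
0.0 [0.29745212 0.60524043 0.23031338] [-7.11195282e-01 -3.05973960e+00  2.92281837e-03] [-0.32192625 -0.4993314  -0.16363102]
top 48.518846651459306 [ 0.52463533 -0.01685997  0.99709565]
carriage 0.93 [244.0, 173.3, 408.9, 280.2] [325.8 226.6] [ 0.528 -0.098  0.082]
lever_left_knob 0.7 [257.2, 208.7, 287.3, 222.0] [273.  214.8] [0.548 0.006 0.106]
lever_right_knob 0.45 [368.3, 216.4, 393.3, 232.9] [381.3 225.6] [ 0.533 -0.201  0.106]
dial_axis 0.61 [312.7, 204.6, 339.9, 234.8] [326.6 220.8] [ 0.539 -0.097  0.105]
handle 0.77 [244.1, 177.6, 408.9, 286.0] [325.9 226.6] [ 0.528 -0.095  0.109]
cone_a_centre 0.62 [184.5, 111.2, 226.2, 150.2] [204.4 131.1] [0.715 0.15  0.064]
oil_jar_centre 0.68 [309.4, 288.0, 333.4, 314.8] [321.2 301.3] [ 0.376 -0.095  0.04 ]
transfer_tool_centre 0.71 [159.8, 285.0, 197.6, 292.9] [176.9 288.3] [0.389 0.209 0.004]
bed 0.88 [1.5, 140.9, 560.0, 286.0] [254.8 209.6] [0.559 0.045 0.044]
scene 48.80311648601308 [0.97685577 0.08428781 0.80338343]
carriage 0.79 [135.0, 141.6, 309.3, 259.9] [226.9 199.3] [ 0.547 -0.091  0.082]
lever_left_knob 0.48 [262.3, 197.3, 297.3, 212.5] [280.4 204.8] [0.556 0.011 0.106]
lever_right_knob 0.54 [157.3, 169.4, 180.8, 191.9] [170.4 180.6] [ 0.541 -0.197  0.106]
dial_axis 0.97 [209.3, 179.1, 240.0, 209.0] [224.6 193.2] [ 0.549 -0.092  0.105]
handle 0.82 [136.5, 144.1, 307.7, 254.4] [226.6 199.2] [ 0.563 -0.085  0.109]
cone_a_centre 0.88 [320.2, 294.1, 370.7, 351.3] [346.7 321.6] [0.731 0.153 0.064]
oil_jar_centre 0.67 [236.1, 126.2, 258.3, 156.0] [247.4 139.1] [ 0.367 -0.094  0.04 ]
oil_jar_centre 0.64 [158.4, 169.9, 182.9, 193.4] [171.  181.4] [ 0.501 -0.222  0.04 ]
transfer_tool_centre 0.81 [365.9, 172.5, 407.6, 184.0] [387.8 177.4] [0.386 0.211 0.004]
bed 0.93 [2.2, 126.2, 560.0, 343.5] [316.5 239.7] [0.58  0.083 0.044]
bed 0.62 [210.6, 182.9, 237.2, 205.5] [224.8 192.8] [ 0.511 -0.107  0.044]
```

```bash
python3 - <<'E'
import cv2
a=cv2.imread('pics/top0.png');b=cv2.imread('pics/scene0.png')
cv2.imwrite('pics/c1.png',cv2.resize(a[160:300,230:420],None,fx=4.2,fy=4.2,interpolation=cv2.INTER_CUBIC))
E
```

```text
(no output)
```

View pics/top0.png

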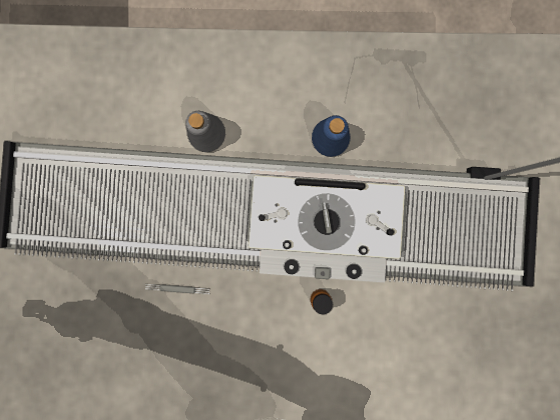

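View pics/c1.png

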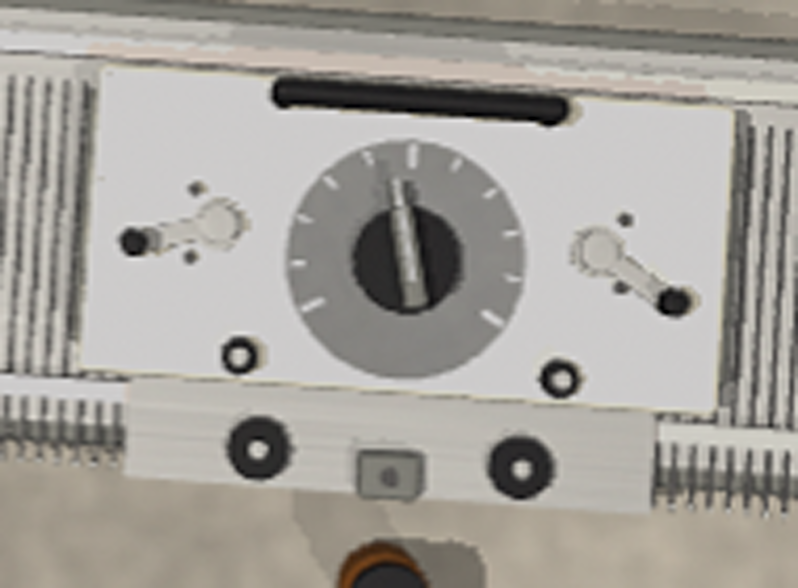

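```bash
cat >> h.py <<'E'
def rigid(A,B):  # carriage xy -> world xy
    a=A-A.mean(0);b=B-B.mean(0);th=np.arctan2((a[:,0]*b[:,1]-a[:,1]*b[:,0]).sum(),(a*b).sum())
    Q=np.array([[np.cos(th),-np.sin(th)],[np.sin(th),np.cos(th)]]);t=B.mean(0)-Q@A.mean(0)
    return th,t,B-(A@Q.T+t)
E
python3 - <<'E'
from h import *
p=grab('top')
f=lambda L:np.array(L)/4.2+[230,160]-.4
A=np.array([[.073,.15],[.073,-.15],[-.073,-.15],[-.073,.15]])
th,t,e=rigid(A,at_z(p,f([[104,66],[735,110],[715,412],[80,370]]),.082)[:,:2]);print(th,t,e.round(4))
Q=np.array([[np.cos(th),-np.sin(th)],[np.sin(th),np.cos(th)]])
for nm,uv,z in (('L',(134,241),.106),('R',(676,302),.106),('tip',(400,180),.101),('tail',(416,302),.105),('nutL',(240,356),.097),('nutR',(561,378),.097)):
    print(nm,((at_z(p,f([uv]),z)[0,:2]-t)@Q*1000).round(1))
o=get_obs();print(R.from_rotvec(o['orientation']).as_matrix().round(3))
p=grab('wrist');print(np.array(p['hand_eye']).round(3),p['fovy'])
E
```

```text
-0.043937602185742455 [ 0.54803745 -0.09840979] [[-0.0019 -0.0029]
 [-0.0024  0.0023]
 [ 0.003   0.0026]
 [ 0.0013 -0.002 ]]
L [-10.2 125.9]
R [ -20.7 -120.8]
tip [26.2  6.7]
tail [-28.9  -3.9]
nutL [-59.3  74.1]
nutR [-59.  -72.9]
[[-0.897  0.441  0.   ]
 [ 0.441  0.897  0.   ]
 [ 0.     0.    -1.   ]]
[[ 0.001  0.945  0.326  0.084]
 [ 1.    -0.    -0.001  0.   ]
 [-0.001  0.326 -0.945 -0.143]
 [ 0.     0.     0.     1.   ]] 64.46832330739566
```

Emit:
{"fn": "play_rows", "kwargs": {"commands": [[[1,-0.13,-0.14,0,0],[1,-0.27,-0.28,0,0],[1,-0.4,-0.42,0,0],[1,-0.54,-0.56,0,0],[1,-0.67,-0.7,0,0],[1,-0.8,-0.845,0,0],[1,-0.8,-0.845,0,0]]]}}

```text
clock: 1.68
tcp_pos: [0.3702, 0.3751, 0.2314]
orientation: [0.726, 3.055, -0.006]
contact_force: [-0.1, -0.1, -1.0]
grip_width: 0.0007
gripper_force: 0.0
```

Emit:
{"fn": "play_rows", "kwargs": {"commands": [[[1,-0.13,-0.14,0,0],[1,-0.27,-0.28,0,0],[1,-0.4,-0.42,0,0],[1,-0.54,-0.56,0,0],[1,-0.67,-0.7,0,0],[1,-0.8,-0.845,0,0],[1,-0.8,-0.845,0,0]]]}}

```text
clock: 2.27
tcp_pos: [0.4377, 0.1536, 0.2316]
orientation: [0.727, 3.055, -0.003]
contact_force: [-0.7, -0.4, -0.0]
grip_width: 0.0006
gripper_force: 0.0
```

Emit:
{"fn": "play_rows", "kwargs": {"commands": [[[1,-0.13,-0.14,0,-0.06],[1,-0.27,-0.28,0,-0.12],[1,-0.4,-0.42,0,-0.18],[1,-0.54,-0.56,0,-0.26],[1,-0.67,-0.7,0,-0.26],[1,-0.8,-0.845,0,-0.26],[1,-0.8,-0.845,0,-0.26]]]}}

```text
clock: 2.85
tcp_pos: [0.5062, -0.0694, 0.2321]
orientation: [0.092, 3.138, -0.006]
contact_force: [-0.1, -0.5, -0.4]
grip_width: -0.0003
gripper_force: 0.0
```

```bash
cat >> h.py <<'E'
def state():
    o=get_obs();M=R.from_rotvec(o['orientation']).as_matrix()
    print('t',round(o['clock'],2),'p',np.round(o['tcp_pos'],4),'a',round(np.degrees(np.arctan2(-M[1,0],-M[0,0])),1),'F',np.round(o['contact_force'],1),'j',np.round(o['joints'],2),'w',round(o['grip_width'],4));return o,M
E
python3 - <<'E'
from h import *
state()
p=grab('wrist');save(p,'w1.png')
for t,z in (('lever_left_knob',.106),('lever_right_knob',.106),('dial_axis',.105)):
    for d in viewer.trace(p,t)[:2]:
        v,u=np.nonzero(d['pixels']);print(t,round(d['score'],2),d['rect'],at_z(p,[u.mean(),v.mean()],z)[0].round(3))
E
```

```text
t 2.85 p [ 0.5062 -0.0694  0.2321] a -3.4 F [-0.1 -0.5 -0.4] j [-0.32  0.21  0.38  1.96 -0.09  0.98  1.62] w -0.0003
lever_left_knob 0.66 [338.8, 220.7, 398.9, 247.9] [0.54  0.006 0.106]
lever_right_knob 0.84 [104.0, 212.6, 171.2, 250.2] [ 0.526 -0.196  0.106]
dial_axis 0.95 [226.9, 201.7, 279.3, 274.0] [ 0.532 -0.095  0.105]
```

View pics/w1.png

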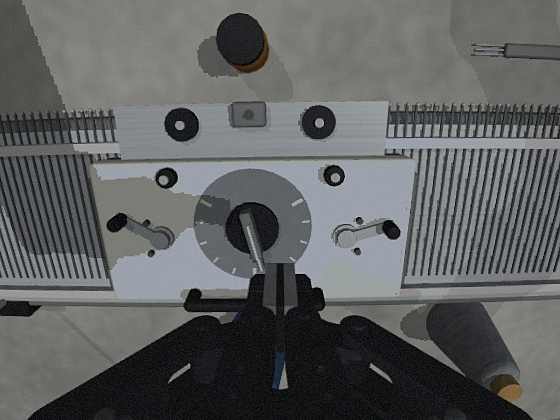

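```bash
python3 - <<'E'
from h import *
p=grab('wrist')
im=p['pixels'][130:315,80:425,::-1];cv2.imwrite('pics/c2.png',cv2.resize(im,None,fx=2.3,fy=2.3,interpolation=cv2.INTER_CUBIC))
A=np.array([[-.073,-.15],[-.073,.15],[.073,.15],[.073,-.15]])
W=at_z(p,[[93,165],[414,160],[399,292],[118,298]],.082)[:,:2]
th,t,e=rigid(A,W);print(th,t,e.round(4))
Q=np.array([[np.cos(th),-np.sin(th)],[np.sin(th),np.cos(th)]])
for nm,uv,z in (('pivL',(344,236),.091),('pivR',(163,238),.091),('L',(395,231),.106),('R',(114,222),.106),('nutR',(168,177),.097),('nutL',(336,175),.097)):
    w=at_z(p,[uv],z)[0,:2];print(nm,w.round(4),((w-t)@Q*1000).round(1))
E
```

```text
-0.02806173756576527 [ 0.54321863 -0.08455431] [[ 0.0037  0.0063]
 [ 0.0046 -0.0056]
 [-0.0054 -0.0051]
 [-0.0029  0.0043]]
pivL [ 0.5456 -0.0015] [ 0.  83.1]
pivR [ 0.5398 -0.1695] [ -1. -85.]
L [0.5365 0.0405] [-10.2 124.8]
R [ 0.5166 -0.2046] [ -23.3 -120.7]
nutR [ 0.4811 -0.1536] [-60.1 -70.8]
nutL [ 0.4863 -0.0104] [-59.   72.6]
```

View pics/c2.png

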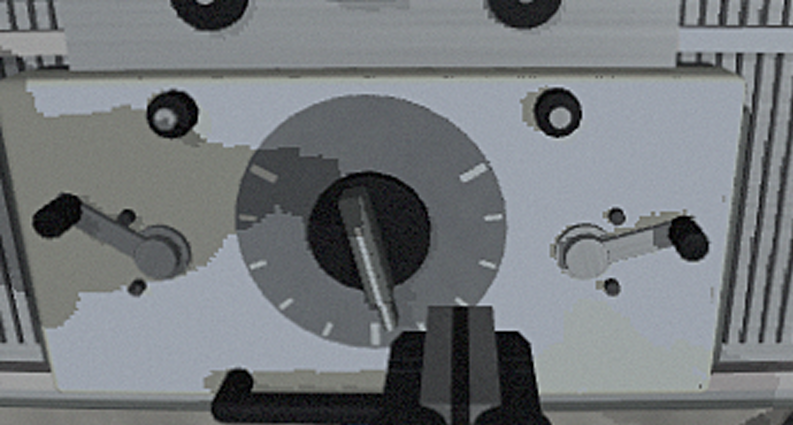

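```bash
cat > fit.py <<'E'
from h import *
from scipy.optimize import least_squares
def ticks(ks):
    a=np.radians(120-24*np.array(ks)); return np.c_[-.010+.0485*np.cos(a),.0485*np.sin(a),np.full(len(a),.038)]
N=np.array([[-.06,.074,.053],[-.06,-.074,.053]])
def fit(p,P,uv,freez=True):
    def res(q,s=1):
        c,s_=np.cos(q[2]),np.sin(q[2]);W=np.c_[q[0]+c*P[:,0]-s_*P[:,1],q[1]+s_*P[:,0]+c*P[:,1],P[:,2]+(q[3] if freez else .044)]
        return (proj(p,W)-uv).ravel()
    s=least_squares(res,[.548,-.095,-.04,.044] if freez else [.548,-.095,-.04],loss='soft_l1',x_scale=.01);return s.x,np.abs(res(s.x)).max(),res(s.x).reshape(-1,2)
T=np.array([(314,305),(299,263),(306,219),(331,182),(369,159),(413,156),(456,164),(491,193),(511,233),(515,280),(492,318),(240,356),(561,378)])/4.2+[230,160]-.4
Wp=np.array([(474,172),(493,217),(487,265),(376,333),(328,328),(287,304),(258,265),(246,218),(264,172),(560,117),(168,117)])/2.3+[80,130]-.3
E
python3 - <<'E'
from fit import *
for n,P,uv in (('top',np.r_[ticks(range(11)),N],T),('wrist',np.r_[ticks([0,1,2,5,6,7,8,9,10]),N],Wp)):
    p=grab(n);print(n,p['c2w'][:3,3],p['distortion'],p['cx'],p['cy'])
    for fz in (True,False):
        x,m,rr=fit(p,P,uv,fz);print(x.round(4),m.round(2),rr.round(1).tolist())
    if n=='wrist': print(proj(p,get_obs()['tcp_pos']))
E
```

```text
top [ 0.52463533 -0.01685997  0.99709565] [0.02549038 0.         0.         0.         0.        ] 276.0633346426534 214.63197873688154
[ 0.5488 -0.0976 -0.045   0.0556] 1.13 [[-0.6, -0.1], [0.4, -0.2], [0.6, 0.0], [0.4, 0.2], [0.2, 0.2], [0.1, -0.6], [-0.1, 0.4], [-0.4, 0.2], [-0.6, 0.0], [-1.1, -0.7], [0.5, -0.1], [-0.4, 0.1], [1.1, 0.5]]
[ 0.549  -0.0986 -0.0456] 1.48 [[-0.4, -0.3], [0.7, -0.3], [0.8, 0.1], [0.6, 0.4], [0.3, 0.4], [0.0, -0.3], [-0.3, 0.6], [-0.7, 0.4], [-0.9, 0.1], [-1.5, -0.8], [0.1, -0.3], [0.1, -0.2], [0.6, 0.1]]
wrist [ 0.42121714 -0.05529452  0.37379479] [-0.06329512  0.          0.          0.          0.        ] 279.7252186249069 211.5119901533779
[ 0.5459 -0.0964 -0.0439  0.0498] 3.63 [[0.5, 0.1], [-1.1, 0.4], [-1.0, -0.6], [-0.3, 1.1], [0.1, -0.5], [0.3, -1.0], [0.9, -0.6], [2.0, 0.0], [-0.9, 0.3], [2.0, 0.1], [-3.6, 0.6]]
[ 0.5481 -0.0972 -0.0454] 3.06 [[-0.3, 0.5], [-2.0, 0.3], [-1.9, -1.1], [-0.4, 0.1], [0.5, -1.5], [1.0, -1.9], [1.9, -1.2], [3.1, -0.2], [0.1, 0.5], [0.3, 1.1], [-1.5, 1.3]]
[[278.90647922 278.19236274]]
```

```bash
cat >> h.py <<'E'
C=np.array([.548,-.0975]);TH=-.0455
def lever(s,th,gap,z):
    tg=np.array([np.cos(th),-s*np.sin(th)]);k=np.array([.04*np.sin(th),s*(.088+.04*np.cos(th))])
    q=k-(.0175+gap)*tg;c,n=np.cos(TH),np.sin(TH)
    return [*(C+[c*q[0]-n*q[1],n*q[0]+c*q[1]]),z,-s*th+TH]
def dial(phi,gap,z,r=.029,half=.003+.011):
    # phi: pointer angle left of rear (rad, carriage), pushing clockwise
    u=np.array([np.cos(phi),np.sin(phi)]);tg=np.array([u[1],-u[0]])
    q=np.array([-.01,0])+r*u-(half+gap)*tg;c,n=np.cos(TH),np.sin(TH)
    return [*(C+[c*q[0]-n*q[1],n*q[0]+c*q[1]]),z,phi-np.pi/2+TH]
def plan(W):
    o,M=state();a0=np.arctan2(-M[1,0],-M[0,0])
    for w in W:
        d=M.T@(np.array(w[:3])-o['tcp_pos'])/.2
        print([1,*np.round(d,3).tolist(),round(-((w[3]-a0+np.pi)%(2*np.pi)-np.pi)/(np.pi/2),3)],np.round(w,3))
E
python3 - <<'E'
from h import *
plan([lever(1,-.26,.010,.2),lever(1,-.26,.010,.13),lever(1,-.26,.010,.094)])
E
```

```text
t 3.2 p [ 0.5048 -0.0592  0.2312] a -2.6 F [-1.1 -0.2  0.1] j [-0.32  0.2   0.37  1.97 -0.09  0.98  1.61] w -0.0001
[1, -0.04, 0.416, 0.156, np.float64(-0.166)] [0.517 0.024 0.2   0.215]
[1, -0.04, 0.416, 0.506, np.float64(-0.166)] [0.517 0.024 0.13  0.215]
[1, -0.041, 0.416, 0.686, np.float64(-0.166)] [0.517 0.024 0.094 0.215]
```

Emit:
{"fn": "play_rows", "kwargs": {"commands": [[[1,-0.02,0.2,0.1,-0.07],[1,-0.04,0.416,0.156,-0.14],[1,-0.04,0.416,0.25,-0.165],[1,-0.04,0.416,0.35,-0.165],[1,-0.04,0.416,0.45,-0.165],[1,-0.04,0.416,0.55,-0.165],[1,-0.04,0.416,0.64,-0.165],[1,-0.04,0.416,0.685,-0.165],[1,-0.04,0.416,0.685,-0.165],[1,-0.04,0.416,0.685,-0.165]]]}}

```text
clock: 4.03
tcp_pos: [0.5168, 0.0223, 0.0945]
orientation: [0.332, -3.124, -0.0]
contact_force: [0.9, -0.0, 0.8]
grip_width: -0.0003
gripper_force: 0.0
```

```bash
python3 - <<'E'
from h import *
plan([lever(1,t,g,.094) for t,g in [(-.26,.003),(-.26,0),(-.2,0),(-.1,0),(0,0),(.1,0),(.2,0),(.3,0),(.4,0),(.5,0),(.55,0)]])
a=grab('wrist')['pixels'];b=grab('scene')['pixels'][120:260,110:330]
im=np.hstack([cv2.resize(a[100:400,150:500],(400,343)),cv2.resize(b,(400,255),interpolation=cv2.INTER_CUBIC)[:343] if 0 else cv2.copyMakeBorder(cv2.resize(b,(400,255),interpolation=cv2.INTER_CUBIC),0,88,0,0,0)])
cv2.imwrite('pics/c3.png',np.ascontiguousarray(im[:,:,::-1]))
E
```

```text
t 4.03 p [0.5168 0.0223 0.0945] a 12.1 F [ 0.9 -0.   0.8] j [-0.36  0.41  0.24  2.06 -0.15  0.69  1.76] w -0.0003
[1, -0.035, 0.007, 0.002, np.float64(-0.002)] [0.523 0.025 0.094 0.215]
[1, -0.05, 0.007, 0.002, np.float64(-0.002)] [0.526 0.026 0.094 0.215]
[1, -0.062, 0.012, 0.002, np.float64(0.036)] [0.529 0.027 0.094 0.155]
[1, -0.083, 0.018, 0.002, np.float64(0.1)] [0.532 0.029 0.094 0.055]
[1, -0.105, 0.023, 0.002, np.float64(0.164)] [ 0.536  0.031  0.094 -0.046]
[1, -0.126, 0.025, 0.002, np.float64(0.227)] [ 0.54   0.033  0.094 -0.146]
[1, -0.148, 0.025, 0.002, np.float64(0.291)] [ 0.545  0.033  0.094 -0.246]
[1, -0.17, 0.023, 0.002, np.float64(0.355)] [ 0.549  0.034  0.094 -0.346]
[1, -0.191, 0.019, 0.002, np.float64(0.418)] [ 0.553  0.034  0.094 -0.446]
[1, -0.212, 0.012, 0.002, np.float64(0.482)] [ 0.558  0.034  0.094 -0.546]
[1, -0.222, 0.008, 0.002, np.float64(0.514)] [ 0.56   0.033  0.094 -0.596]
```

View pics/c3.png

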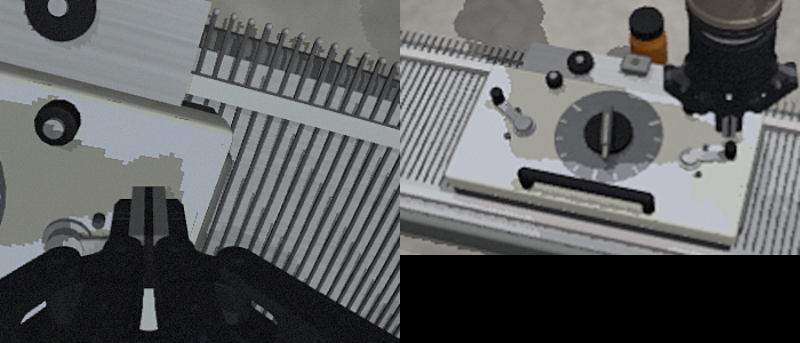

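Emit:
{"fn": "play_rows", "kwargs": {"commands": [[[1,-0.02,0.005,0,0],[1,-0.035,0.007,0,0],[1,-0.05,0.008,0,0],[1,-0.062,0.012,0,0.036],[1,-0.072,0.015,0,0.07],[1,-0.083,0.018,0,0.1],[1,-0.094,0.021,0,0.13],[1,-0.105,0.023,0,0.164],[1,-0.115,0.024,0,0.195],[1,-0.126,0.025,0,0.227],[1,-0.126,0.025,0,0.227]]]}}

```text
clock: 5.05
tcp_pos: [0.5409, 0.0321, 0.0944]
orientation: [0.231, 3.133, -0.0]
contact_force: [-0.2, -1.0, 0.4]
grip_width: 0.0003
gripper_force: 0.2
```

```bash
python3 - <<'E'
from h import *
plan([lever(1,t,0,.094) for t in (.2,.3,.4,.5,.55,.6)])
p=grab('top')
for t,z in (('lever_left_knob',.106),('carriage',.082)):
    for d in viewer.trace(p,t)[:1]:
        v,u=np.nonzero(d['pixels']);print(t,round(d['score'],2),d['rect'])
E
```

```text
t 5.05 p [0.5409 0.0321 0.0944] a -8.4 F [-0.2 -1.   0.4] j [-0.44  0.45  0.33  2.01 -0.22  0.71  1.45] w 0.0003
[1, -0.018, 0.01, 0.002, np.float64(0.062)] [ 0.545  0.033  0.094 -0.246]
[1, -0.039, 0.015, 0.002, np.float64(0.126)] [ 0.549  0.034  0.094 -0.346]
[1, -0.061, 0.019, 0.002, np.float64(0.19)] [ 0.553  0.034  0.094 -0.446]
[1, -0.083, 0.02, 0.002, np.float64(0.253)] [ 0.558  0.034  0.094 -0.546]
[1, -0.094, 0.02, 0.002, np.float64(0.285)] [ 0.56   0.033  0.094 -0.596]
[1, -0.104, 0.02, 0.002, np.float64(0.317)] [ 0.562  0.033  0.094 -0.646]
carriage 0.66 [253.4, 176.9, 409.7, 279.7]
```

Emit:
{"fn": "play_rows", "kwargs": {"commands": [[[1,-0.009,0.005,0,0.03],[1,-0.018,0.01,0,0.062],[1,-0.029,0.013,0,0.095],[1,-0.039,0.015,0,0.126],[1,-0.05,0.017,0,0.16],[1,-0.061,0.019,0,0.19],[1,-0.072,0.02,0,0.222],[1,-0.083,0.02,0,0.253],[1,-0.094,0.02,0,0.285],[1,-0.094,0.02,0,0.285]]]}}

```text
clock: 6.03
tcp_pos: [0.5596, 0.0332, 0.0942]
orientation: [-0.919, -3.004, 0.0]
contact_force: [-1.9, 0.3, -0.4]
grip_width: -0.0
gripper_force: 0.3
```

```bash
python3 - <<'E'
from h import *
plan([lever(1,t,g,.094) for t,g in ((.6,0),(.6,-.002),(.6,-.003))])
b=grab('scene')['pixels'][120:260,110:330]
cv2.imwrite('pics/c4.png',cv2.resize(b[:,:,::-1],None,fx=3,fy=3,interpolation=cv2.INTER_CUBIC))
E
```

```text
t 6.03 p [0.5596 0.0332 0.0942] a -34.0 F [-1.9  0.3 -0.4] j [-0.51  0.5   0.44  1.97 -0.31  0.74  1.09] w -0.0
[1, -0.011, 0.006, 0.001, np.float64(0.033)] [ 0.562  0.033  0.094 -0.646]
[1, -0.021, 0.005, 0.001, np.float64(0.033)] [ 0.564  0.032  0.094 -0.646]
[1, -0.026, 0.005, 0.001, np.float64(0.033)] [ 0.564  0.031  0.094 -0.646]
```

View pics/c4.png

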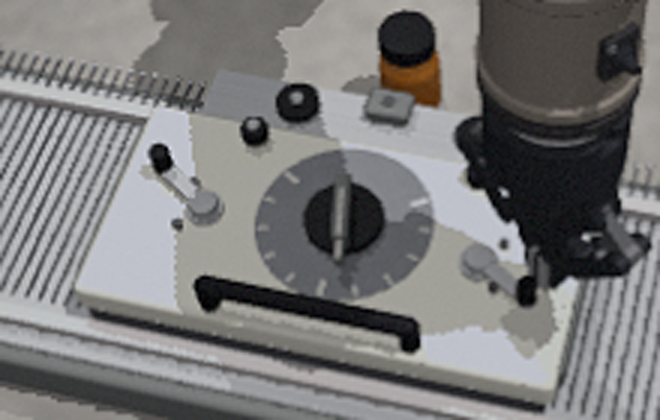

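Emit:
{"fn": "play_rows", "kwargs": {"commands": [[[1,-0.006,0.003,0,0.016],[1,-0.011,0.005,0,0.033],[1,-0.016,0.005,0,0.033],[1,-0.016,0.005,0,0.033]]]}}

```text
clock: 6.42
tcp_pos: [0.5622, 0.0327, 0.0941]
orientation: [-0.995, -2.978, -0.0]
contact_force: [-4.1, 1.2, 2.3]
grip_width: 0.0002
gripper_force: 2.1
```

Emit:
{"fn": "play_rows", "kwargs": {"commands": [[[1,-0.005,0,0,0],[1,-0.005,0,0,0]]]}}

```text
clock: 6.58
tcp_pos: [0.5635, 0.0321, 0.0942]
orientation: [-0.995, -2.979, -0.001]
contact_force: [-3.0, 2.8, 0.9]
grip_width: 0.0001
gripper_force: 1.9
```

Emit:
{"fn": "play_rows", "kwargs": {"commands": [[[1,-0.005,0,0,0],[1,-0.005,0,0,0]]]}}

```text
clock: 6.75
tcp_pos: [0.5648, 0.0314, 0.0943]
orientation: [0.995, 2.979, 0.001]
contact_force: [-1.9, 3.0, -0.5]
grip_width: 0.0
gripper_force: 1.6
```

```bash
python3 - <<'E'
from h import *
for i in range(4): state();p=grab('top')
b=p['pixels'][165:290,240:420]
cv2.imwrite('pics/c5.png',cv2.resize(b[:,:,::-1],None,fx=4.2,fy=4.2,interpolation=cv2.INTER_CUBIC))
E
```

```text
t 6.75 p [0.5648 0.0314 0.0943] a -36.9 F [-1.9  3.  -0.5] j [-0.52  0.5   0.46  1.96 -0.32  0.75  1.05] w 0.0
t 6.8 p [0.5648 0.0313 0.0943] a -37.0 F [-2.1  2.9 -0.4] j [-0.52  0.5   0.46  1.96 -0.32  0.75  1.05] w 0.0001
t 6.85 p [0.5648 0.0313 0.0943] a -37.0 F [-2.3  2.9 -0.8] j [-0.52  0.5   0.46  1.96 -0.32  0.75  1.05] w -0.0002
t 6.9 p [0.5648 0.0313 0.0943] a -37.0 F [-1.   3.5 -1. ] j [-0.52  0.5   0.46  1.96 -0.32  0.75  1.05] w 0.0002
```

View pics/c5.png

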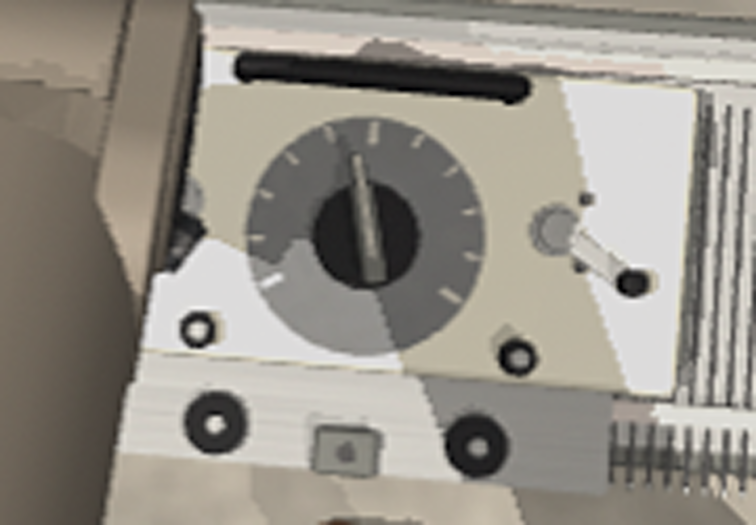

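Emit:
{"fn": "play_rows", "kwargs": {"commands": [[[1,0.05,0,0,0],[1,0.1,0,0,0],[1,0.1,0,-0.15,0],[1,0.1,0,-0.3,0],[1,0.1,0,-0.45,0],[1,0.1,0,-0.45,0],[1,0.1,0,-0.45,0]]]}}

```text
clock: 7.53
tcp_pos: [0.5494, 0.0433, 0.186]
orientation: [0.995, 2.976, 0.004]
contact_force: [-0.5, -0.5, -0.4]
grip_width: -0.0001
gripper_force: 0.0
```

```bash
python3 - <<'E'
from h import *
plan([lever(-1,-.58,.009,.184),lever(-1,-.58,.009,.094)])
E
```

```text
t 7.53 p [0.5494 0.0433 0.186 ] a -37.0 F [-0.5 -0.5 -0.4] j [-0.62  0.35  0.53  1.93 -0.22  0.91  0.95] w -0.0001
[1, -0.538, -1.133, 0.008, np.float64(-0.013)] [ 0.499 -0.202  0.184 -0.626]
[1, -0.536, -1.134, 0.458, np.float64(-0.013)] [ 0.499 -0.202  0.094 -0.626]
```

Emit:
{"fn": "play_rows", "kwargs": {"commands": [[[1,-0.07,-0.14,0,0],[1,-0.13,-0.28,0,0],[1,-0.2,-0.42,0,0],[1,-0.27,-0.57,0,-0.01],[1,-0.33,-0.71,0,-0.01],[1,-0.4,-0.85,0,-0.01],[1,-0.45,-0.95,0,-0.01],[1,-0.45,-0.95,0,-0.01],[1,-0.45,-0.95,0,-0.01]]]}}

```text
clock: 8.28
tcp_pos: [0.5048, -0.1639, 0.1832]
orientation: [-0.977, -2.984, 0.001]
contact_force: [0.2, 0.5, 0.6]
grip_width: 0.0004
gripper_force: 0.0
```

```bash
python3 - <<'E'
from h import *
plan([lever(-1,-.58,.009,.184),lever(-1,-.58,.009,.094)])
E
```

```text
t 8.28 p [ 0.5048 -0.1639  0.1832] a -36.3 F [0.2 0.5 0.6] j [-0.28  0.33  0.59  1.98 -0.23  0.9   1.37] w 0.0004
[1, -0.091, -0.171, -0.004, np.float64(-0.005)] [ 0.499 -0.202  0.184 -0.626]
[1, -0.091, -0.171, 0.446, np.float64(-0.005)] [ 0.499 -0.202  0.094 -0.626]
```

Emit:
{"fn": "play_rows", "kwargs": {"commands": [[[1,-0.05,-0.1,0,0],[1,-0.09,-0.17,0,0],[1,-0.09,-0.17,0.08,0],[1,-0.09,-0.17,0.17,0],[1,-0.09,-0.17,0.26,0],[1,-0.09,-0.17,0.34,0],[1,-0.09,-0.17,0.41,0],[1,-0.09,-0.17,0.445,0],[1,-0.09,-0.17,0.445,0]]]}}

```text
clock: 9.03
tcp_pos: [0.4996, -0.1991, 0.0933]
orientation: [-0.969, -2.984, 0.0]
contact_force: [-0.7, -0.2, 0.4]
grip_width: 0.0001
gripper_force: 0.0
```

```bash
python3 - <<'E'
from h import *
plan([lever(-1,t,g,.094) for t,g in [(-.58,.003),(-.58,0),(-.5,0),(-.4,0),(-.3,0),(-.2,0),(-.1,0),(0,0)]])
b=grab('scene')['pixels'][120:260,110:330]
cv2.imwrite('pics/c6.png',cv2.resize(b[:,:,::-1],None,fx=3,fy=3,interpolation=cv2.INTER_CUBIC))
E
```

```text
t 9.03 p [ 0.4996 -0.1991  0.0933] a -36.0 F [-0.7 -0.2  0.4] j [-0.14  0.48  0.52  2.03 -0.35  0.73  1.54] w 0.0001
[1, -0.038, -0.015, -0.004, np.float64(-0.001)] [ 0.504 -0.206  0.094 -0.626]
[1, -0.053, -0.015, -0.004, np.float64(-0.001)] [ 0.506 -0.208  0.094 -0.626]
[1, -0.069, -0.021, -0.004, np.float64(-0.052)] [ 0.508 -0.211  0.094 -0.546]
[1, -0.09, -0.027, -0.004, np.float64(-0.116)] [ 0.511 -0.214  0.094 -0.446]
[1, -0.111, -0.031, -0.004, np.float64(-0.18)] [ 0.514 -0.217  0.094 -0.346]
[1, -0.133, -0.033, -0.004, np.float64(-0.243)] [ 0.517 -0.22   0.094 -0.246]
[1, -0.155, -0.032, -0.004, np.float64(-0.307)] [ 0.521 -0.222  0.094 -0.146]
[1, -0.176, -0.03, -0.004, np.float64(-0.371)] [ 0.525 -0.225  0.094 -0.046]
```

View pics/c6.png

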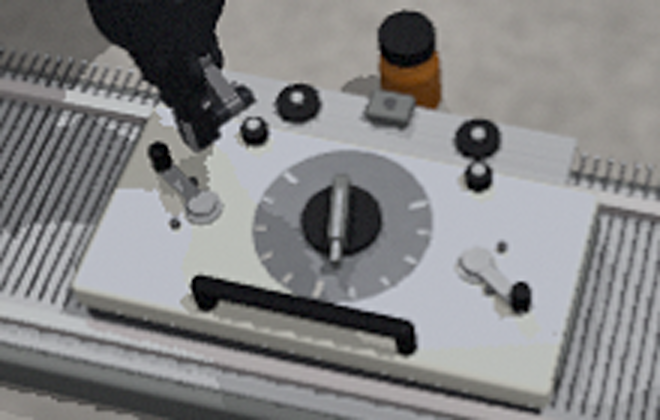

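Emit:
{"fn": "play_rows", "kwargs": {"commands": [[[1,-0.02,-0.01,0,0],[1,-0.038,-0.015,0,0],[1,-0.053,-0.015,0,0],[1,-0.069,-0.021,0,-0.052],[1,-0.08,-0.024,0,-0.084],[1,-0.09,-0.027,0,-0.116],[1,-0.1,-0.029,0,-0.148],[1,-0.111,-0.031,0,-0.18],[1,-0.122,-0.032,0,-0.21],[1,-0.133,-0.033,0,-0.243],[1,-0.144,-0.033,0,-0.275],[1,-0.155,-0.032,0,-0.307]]]}}

```text
clock: 10.08
tcp_pos: [0.522, -0.2243, 0.0957]
orientation: [-0.228, -3.133, -0.001]
contact_force: [-2.7, 1.6, 0.8]
grip_width: 0.0
gripper_force: 0.8
```

```bash
python3 - <<'E'
from h import *
plan([lever(-1,t,g,.094) for t,g in [(0,0),(.1,0),(.2,0),(.3,0),(.4,0),(.5,0),(.55,0),(.6,0)]])
E
```

```text
t 10.08 p [ 0.522  -0.2243  0.0957] a -8.3 F [-2.7  1.6  0.8] j [-0.    0.5   0.39  1.95 -0.27  0.75  1.97] w 0.0
[1, -0.014, 0.001, 0.008, np.float64(-0.063)] [ 0.525 -0.225  0.094 -0.046]
[1, -0.035, -0.005, 0.008, np.float64(-0.127)] [ 0.529 -0.226  0.094  0.055]
[1, -0.056, -0.009, 0.008, np.float64(-0.191)] [ 0.533 -0.228  0.094  0.155]
[1, -0.078, -0.01, 0.008, np.float64(-0.254)] [ 0.537 -0.229  0.094  0.254]
[1, -0.1, -0.009, 0.008, np.float64(-0.318)] [ 0.541 -0.229  0.094  0.355]
[1, -0.121, -0.006, 0.008, np.float64(-0.382)] [ 0.546 -0.229  0.094  0.454]
[1, -0.132, -0.004, 0.008, np.float64(-0.413)] [ 0.548 -0.229  0.094  0.505]
[1, -0.143, -0.001, 0.008, np.float64(-0.445)] [ 0.55  -0.229  0.094  0.554]
```

Emit:
{"fn": "play_rows", "kwargs": {"commands": [[[1,-0.014,0,0.006,-0.06],[1,-0.025,-0.002,0.006,-0.095],[1,-0.035,-0.005,0.006,-0.127],[1,-0.046,-0.007,0.006,-0.16],[1,-0.056,-0.009,0.006,-0.19],[1,-0.067,-0.01,0.006,-0.222],[1,-0.078,-0.01,0.006,-0.254],[1,-0.089,-0.01,0.006,-0.286],[1,-0.1,-0.009,0.006,-0.318],[1,-0.11,-0.008,0.006,-0.35],[1,-0.121,-0.006,0.006,-0.382],[1,-0.132,-0.004,0.006,-0.413]]]}}

```text
clock: 11.08
tcp_pos: [0.5476, -0.2295, 0.0944]
orientation: [0.782, -3.042, -0.0]
contact_force: [-1.2, 0.7, -0.4]
grip_width: 0.0001
gripper_force: 0.8
```

```bash
python3 - <<'E'
from h import *
plan([lever(-1,t,g,.094) for t,g in [(.55,0),(.6,0),(.6,-.001),(.6,-.002)]])
E
```

```text
t 11.08 p [ 0.5476 -0.2295  0.0944] a 28.8 F [-1.2  0.7 -0.4] j [ 0.13  0.51  0.22  1.88 -0.15  0.77  2.5 ] w 0.0001
[1, -0.003, 0.002, 0.002, np.float64(-0.001)] [ 0.548 -0.229  0.094  0.505]
[1, -0.013, -0.002, 0.002, np.float64(-0.033)] [ 0.55  -0.229  0.094  0.554]
[1, -0.018, -0.002, 0.002, np.float64(-0.033)] [ 0.551 -0.228  0.094  0.554]
[1, -0.023, -0.002, 0.002, np.float64(-0.033)] [ 0.552 -0.228  0.094  0.554]
```

Emit:
{"fn": "play_rows", "kwargs": {"commands": [[[1,-0.006,0,0,-0.016],[1,-0.013,-0.002,0,-0.033],[1,-0.018,-0.002,0,-0.033],[1,-0.018,-0.002,0,-0.033]]]}}

```text
clock: 11.42
tcp_pos: [0.5511, -0.2289, 0.0944]
orientation: [0.855, -3.023, 0.002]
contact_force: [-3.3, -4.1, 2.2]
grip_width: -0.0001
gripper_force: 2.4
```

Emit:
{"fn": "play_rows", "kwargs": {"commands": [[[1,-0.005,0,0,0],[1,-0.005,0,0,0]]]}}

```text
clock: 11.58
tcp_pos: [0.5522, -0.2282, 0.0944]
orientation: [-0.855, 3.023, -0.002]
contact_force: [-3.2, -4.3, 0.5]
grip_width: -0.0001
gripper_force: 2.3
```

Emit:
{"fn": "play_rows", "kwargs": {"commands": [[[1,0.05,0,0,0],[1,0.1,0,0,0.05],[1,0.1,0,-0.15,0.1],[1,0.1,0,-0.3,0.18],[1,0.1,0,-0.45,0.26],[1,0.1,0,-0.5,0.34],[1,0.1,0,-0.5,0.42],[1,0.1,0,-0.5,0.5],[1,0.1,0,-0.5,0.57],[1,0.1,0,-0.5,0.64],[1,0.1,0,-0.5,0.72],[1,0.1,0,-0.5,0.8]]]}}

```text
clock: 12.58
tcp_pos: [0.5356, -0.2369, 0.1942]
orientation: [1.088, 2.946, 0.002]
contact_force: [0.0, 0.2, -0.4]
grip_width: -0.0001
gripper_force: 0.0
```

```bash
python3 - <<'E'
from h import *
for n in ('top','scene'):
    p=grab(n)
    for t,z in (('lever_left_knob',.106),('lever_right_knob',.106),('dial_axis',.105)):
        for d in viewer.trace(p,t)[:1]: print(n,t,round(d['score'],2),d['rect'])
    if n=='top': T=cv2.resize(p['pixels'][165:295,235:415],None,fx=4,fy=4,interpolation=cv2.INTER_CUBIC);cv2.imwrite('pics/c7.png',np.ascontiguousarray(T[:,:,::-1]))
    else: np.save('s.npy',p['pixels'])
plan([dial(np.radians(10.5),.010,.19),dial(np.radians(10.5),.010,.093)])
E
```

```text
top lever_left_knob 0.67 [186.5, 111.4, 225.2, 150.6]
top lever_right_knob 0.69 [368.4, 204.3, 395.8, 222.1]
top dial_axis 0.62 [315.1, 203.3, 340.1, 232.5]
scene lever_left_knob 0.75 [262.1, 201.1, 288.1, 225.9]
scene lever_right_knob 0.65 [2.2, 125.4, 560.0, 343.3]
scene dial_axis 0.92 [210.7, 179.2, 238.8, 209.1]
t 12.98 p [ 0.5352 -0.2376  0.1941] a -40.1 F [-0.2  0.2 -0.3] j [-0.1   0.41  0.54  1.84 -0.25  0.96  1.41] w -0.0003
[1, 0.434, 0.735, 0.021, np.float64(0.466)] [ 0.563 -0.069  0.19  -1.433]
[1, 0.434, 0.734, 0.506, np.float64(0.466)] [ 0.563 -0.069  0.093 -1.433]
```

View pics/c7.png

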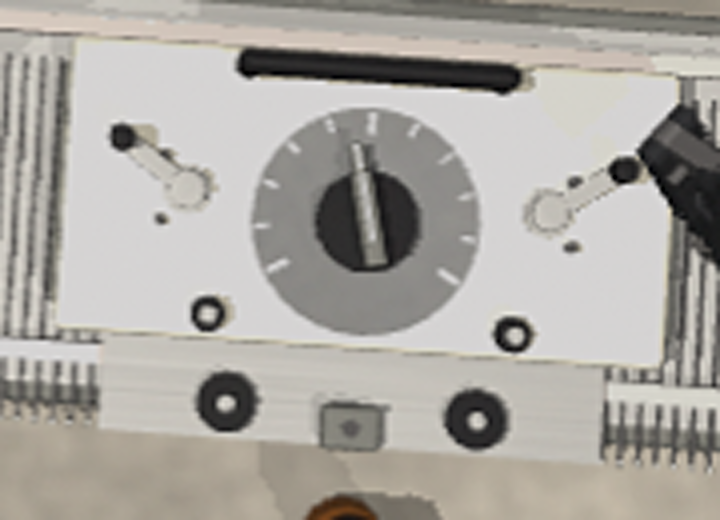

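```bash
python3 - <<'E'
from fit import *
p=grab('top');f=lambda L:np.array(L)/4.+[235,165]-.4
uv=f([(278,266),(261,226),(270,184),(293,148),(330,126),(373,122),(414,130),(446,159),(466,196),(468,239),(448,276),(209,314),(514,335)])
x,m,rr=fit(p,np.r_[ticks(range(11)),N],uv,False);print(x.round(4),rr.round(1).tolist())
c,s=np.cos(x[2]),np.sin(x[2]);Q=np.array([[c,-s],[s,c]])
g=lambda uv,z:(at_z(p,f([uv]),z)[0,:2]-x[:2])@Q*1000
for n,u,z in (('L',(123,135),.106),('R',(626,169),.106),('pL',(190,187),.091),('pR',(549,212),.091),('tip',(358,146),.101),('tail',(377,264),.105)): print(n,g(u,z).round(1))
E
```

```text
[ 0.5517 -0.098  -0.0411] [[-0.3, -0.4], [1.4, -0.4], [0.9, -0.0], [0.9, 0.4], [0.3, 0.5], [-0.2, -0.0], [-0.6, 0.8], [-0.6, 0.1], [-1.0, 0.1], [-1.1, -0.4], [0.1, -0.1], [-0.2, -0.2], [0.5, -0.2]]
L [ 22.7 120.5]
R [  22.2 -119.5]
pL [ 0.4 86.9]
pR [ -0.2 -87.2]
tip [25.1  7.7]
tail [-30.8  -4.7]
```

```bash
sed -i 's/^C=.*/C=np.array([.5512,-.098]);TH=-.043/; s/r=.029/r=.034/' h.py; python3 - <<'E'
from h import *
plan([dial(np.radians(12.4),.010,.19),dial(np.radians(12.4),.010,.093)])
E
```

```text
t 13.03 p [ 0.5352 -0.2377  0.1941] a -40.2 F [-0.2 -0.3 -0.7] j [-0.1   0.41  0.54  1.84 -0.25  0.96  1.41] w 0.0001
[1, 0.412, 0.762, 0.021, np.float64(0.443)] [ 0.571 -0.068  0.19  -1.397]
[1, 0.412, 0.762, 0.506, np.float64(0.443)] [ 0.571 -0.068  0.093 -1.397]
```

Emit:
{"fn": "play_rows", "kwargs": {"commands": [[[1,0.07,0.13,0,0.07],[1,0.14,0.25,0,0.14],[1,0.21,0.38,0,0.21],[1,0.28,0.51,0.02,0.28],[1,0.35,0.64,0.02,0.35],[1,0.41,0.76,0.02,0.41],[1,0.41,0.76,0.05,0.443],[1,0.41,0.76,0.12,0.443],[1,0.41,0.76,0.2,0.443],[1,0.41,0.76,0.25,0.443],[1,0.41,0.76,0.25,0.443]]]}}

```text
clock: 13.95
tcp_pos: [0.5693, -0.0684, 0.1421]
orientation: [-2.019, -2.403, 0.004]
contact_force: [-0.3, -0.2, -0.0]
grip_width: 0.0003
gripper_force: 0.0
```

```bash
python3 - <<'E'
from h import *
plan([dial(np.radians(12.4),.010,.093)])
E
```

```text
t 13.95 p [ 0.5693 -0.0684  0.1421] a -80.1 F [-0.3 -0.2 -0. ] j [-0.47  0.48  0.64  1.92 -0.37  0.87  0.53] w 0.0003
[1, 0.0, 0.008, 0.245, np.float64(0.0)] [ 0.571 -0.068  0.093 -1.397]
```

Emit:
{"fn": "play_rows", "kwargs": {"commands": [[[1,0,0.008,0.08,0],[1,0,0.008,0.16,0],[1,0,0.008,0.22,0],[1,0,0.008,0.245,0],[1,0,0.008,0.245,0]]]}}

```text
clock: 14.37
tcp_pos: [0.5716, -0.0685, 0.0943]
orientation: [-2.021, -2.404, 0.002]
contact_force: [-1.4, 0.8, 0.0]
grip_width: 0.0001
gripper_force: 0.0
```

```bash
python3 - <<'E'
from h import *
plan([dial(np.radians(a),g,.093) for a,g in ((12.4,.004),(12.4,0),(6,0),(0,0),(-6,0),(-12,0),(-18,0),(-24,0),(-30,0),(-36,0),(-42,0))])
b=grab('scene')['pixels'][120:260,110:330]
cv2.imwrite('pics/c8.png',cv2.resize(b[:,:,::-1],None,fx=3,fy=3,interpolation=cv2.INTER_CUBIC))
E
```

```text
t 14.37 p [ 0.5716 -0.0685  0.0943] a -80.1 F [-1.4  0.8  0. ] j [-0.43  0.55  0.59  1.94 -0.43  0.78  0.57] w 0.0001
[1, -0.027, -0.005, 0.007, np.float64(-0.0)] [ 0.572 -0.074  0.093 -1.397]
[1, -0.047, -0.005, 0.007, np.float64(-0.0)] [ 0.572 -0.078  0.093 -1.397]
[1, -0.066, 0.002, 0.007, np.float64(0.071)] [ 0.574 -0.081  0.093 -1.509]
[1, -0.085, 0.006, 0.007, np.float64(0.137)] [ 0.576 -0.085  0.093 -1.614]
[1, -0.104, 0.009, 0.007, np.float64(0.204)] [ 0.577 -0.089  0.093 -1.719]
[1, -0.123, 0.009, 0.007, np.float64(0.271)] [ 0.578 -0.093  0.093 -1.823]
[1, -0.143, 0.007, 0.007, np.float64(0.337)] [ 0.578 -0.096  0.093 -1.928]
[1, -0.162, 0.004, 0.007, np.float64(0.404)] [ 0.578 -0.1    0.093 -2.033]
[1, -0.18, -0.002, 0.007, np.float64(0.471)] [ 0.577 -0.104  0.093 -2.137]
[1, -0.198, -0.01, 0.007, np.float64(0.537)] [ 0.577 -0.108  0.093 -2.242]
[1, -0.214, -0.019, 0.007, np.float64(0.604)] [ 0.575 -0.111  0.093 -2.347]
```

View pics/c8.png

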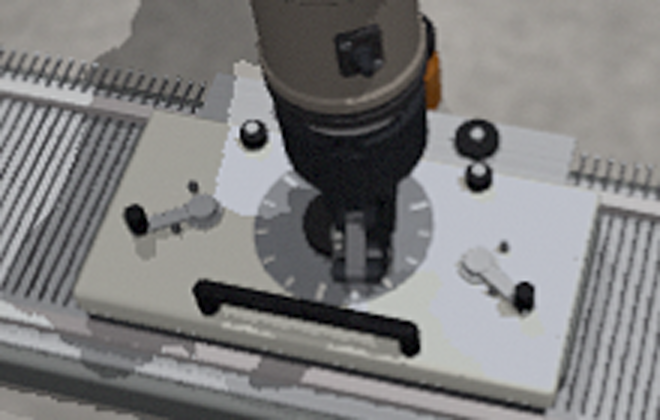

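Emit:
{"fn": "play_rows", "kwargs": {"commands": [[[1,-0.027,-0.005,0.005,0],[1,-0.047,-0.005,0.006,0],[1,-0.057,0,0.006,0.036],[1,-0.066,0.002,0.006,0.071],[1,-0.076,0.004,0.006,0.104],[1,-0.085,0.006,0.006,0.137],[1,-0.095,0.008,0.006,0.17],[1,-0.104,0.009,0.006,0.204],[1,-0.114,0.009,0.006,0.238],[1,-0.123,0.009,0.006,0.271],[1,-0.133,0.008,0.006,0.304],[1,-0.143,0.007,0.006,0.337]]]}}

```text
clock: 15.42
tcp_pos: [0.5791, -0.0964, 0.0947]
orientation: [2.582, 1.789, 0.002]
contact_force: [0.4, 1.4, -0.5]
grip_width: 0.0002
gripper_force: 0.7
```

```bash
python3 - <<'E'
from h import *
plan([dial(np.radians(a),g,.093) for a,g in ((-18,0),(-24,0),(-30,0),(-36,0),(-42,0))])
E
```

```text
t 15.42 p [ 0.5791 -0.0964  0.0947] a -110.6 F [ 0.4  1.4 -0.5] j [-0.47  0.61  0.73  1.92 -0.55  0.82  0.19] w 0.0002
[1, -0.002, -0.006, 0.008, np.float64(-0.001)] [ 0.578 -0.096  0.093 -1.928]
[1, -0.02, 0.001, 0.008, np.float64(0.065)] [ 0.578 -0.1    0.093 -2.033]
[1, -0.039, 0.005, 0.008, np.float64(0.132)] [ 0.577 -0.104  0.093 -2.137]
[1, -0.058, 0.008, 0.008, np.float64(0.199)] [ 0.577 -0.108  0.093 -2.242]
[1, -0.077, 0.008, 0.008, np.float64(0.265)] [ 0.575 -0.111  0.093 -2.347]
```

Push to about -42°, then back off and measure.

Emit:
{"fn": "play_rows", "kwargs": {"commands": [[[1,-0.01,-0.002,0.006,0.03],[1,-0.02,0.001,0.007,0.065],[1,-0.03,0.003,0.007,0.1],[1,-0.039,0.005,0.007,0.132],[1,-0.049,0.007,0.007,0.165],[1,-0.058,0.008,0.007,0.199],[1,-0.068,0.008,0.007,0.232],[1,-0.077,0.008,0.007,0.265],[1,-0.077,0.008,0.007,0.265]]]}}

```text
clock: 16.17
tcp_pos: [0.5756, -0.112, 0.0934]
orientation: [2.895, 1.217, 0.003]
contact_force: [0.6, -0.2, 1.4]
grip_width: 0.0001
gripper_force: 0.5
```

Emit:
{"fn": "play_rows", "kwargs": {"commands": [[[1,0.05,0,0,0],[1,0.07,0,-0.1,0],[1,0.07,0,-0.3,0],[1,0.07,0.2,-0.5,0],[1,0.1,0.4,-0.5,0],[1,0.3,0.6,-0.5,0],[1,0.5,0.7,-0.5,0],[1,0.7,0.7,-0.5,0],[1,0.7,0.7,-0.5,0],[1,0.7,0.7,-0.5,0]]]}}

```text
clock: 17.0
tcp_pos: [0.7771, -0.1024, 0.1909]
orientation: [-2.887, -1.234, -0.003]
contact_force: [-0.5, 0.9, -0.8]
grip_width: -0.0
gripper_force: 0.0
```

```bash
cat > ang.py <<'E'
from h import *
def measure(C,TH,n='top'):
    """angular profiles round dial axis, carriage frame; bright bar over black disc at r 10-22 & ticks at 46-52"""
    p=grab(n);g=cv2.cvtColor(np.ascontiguousarray(p['pixels']),cv2.COLOR_RGB2GRAY).astype(np.float32)
    A=np.radians(np.arange(180,-181,-2.)); c,s=np.cos(TH),np.sin(TH)
    def prof(r0,r1,z):
        out=0
        for r in np.linspace(r0,r1,8):
            q=np.c_[-.010+r*np.cos(A),r*np.sin(A)];W=np.c_[C[0]+c*q[:,0]-s*q[:,1],C[1]+s*q[:,0]+c*q[:,1],np.full(len(A),z)]
            uv=proj(p,W).astype(np.float32);out=out+cv2.remap(g,uv[None,:,0],uv[None,:,1],cv2.INTER_LINEAR)[0]/8
        return out
    return np.degrees(A),prof(.012,.021,.105),prof(.045,.051,.082)
E
python3 - <<'E'
from ang import *
state()
for n in ('top','scene'):
    A,b,t=measure(C,TH,n)
    sel=(A<=40)&(A>=-90);print(n);print(' '.join(f'{int(a)}:{int(x)}/{int(y)}' for a,x,y in zip(A[sel],b[sel],t[sel])))
    w=np.where(b>np.max(b)*.6,b,0);print('bar peaks',A[w>0])
p=grab('top')
for d in viewer.trace(p,'dial_axis')[:2]:
    print(d['score'],d['rect'])
E
```

```text
t 17.0 p [ 0.7771 -0.1024  0.1909] a -133.7 F [-0.5  0.9 -0.8] j [-0.39  0.84  0.84  1.32 -0.62  1.25 -0.29] w -0.0
top
40:48/157 38:48/157 36:48/157 34:47/156 32:47/156 29:47/155 28:47/158 26:47/175 24:47/190 22:47/175 20:47/155 18:47/155 16:47/156 14:46/156 12:46/155 10:46/155 8:45/153 6:45/154 4:45/162 2:44/199 0:44/216 -2:43/195 -4:42/163 -6:42/155 -8:43/156 -10:43/156 -12:45/156 -14:49/155 -16:53/154 -18:60/153 -20:69/156 -22:81/177 -24:97/190 -26:115/171 -28:132/155 -29:148/156 -32:164/157 -34:180/157 -36:197/157 -38:209/157 -40:212/158 -42:208/158 -44:191/159 -46:172/175 -48:156/186 -50:142/165 -52:127/152 -54:111/156 -56:94/157 -58:76/157 -59:62/157 -62:53/157 -64:48/157 -66:45/157 -68:44/156 -70:44/172 -72:45/193 -74:45/170 -76:45/158 -78:45/157 -80:45/157 -82:45/157 -84:47/157 -86:47/159 -88:48/158 -90:48/157
bar peaks [150. 148. 146. 144. 142. 140. 138. 136. 134. 132. 130. 128. 126. -28.
 -30. -32. -34. -36. -38. -40. -42. -44. -46. -48. -50. -52.]
scene
40:32/145 38:31/145 36:30/145 34:29/144 32:30/144 29:30/142 28:30/151 26:30/174 24:30/180 22:31/160 20:32/143 18:33/145 16:33/146 14:32/145 12:32/144 10:34/143 8:37/143 6:40/143 4:43/141 2:46/158 0:49/191 -2:52/191 -4:55/165 -6:58/146 -8:61/145 -10:64/146 -12:66/145 -14:68/145 -16:68/145 -18:69/144 -20:71/143 -22:75/144 -24:79/164 -26:86/183 -28:95/173 -29:105/153 -32:114/145 -34:121/145 -36:127/146 -38:133/146 -40:143/147 -42:153/146 -44:165/147 -46:176/146 -48:181/151 -50:179/171 -52:171/174 -54:160/157 -56:146/146 -58:130/146 -59:113/147 -62:98/147 -64:84/147 -66:73/147 -68:65/147 -70:57/146 -72:53/144 -74:52/162 -76:52/167 -78:51/160 -80:52/148 -82:56/146 -84:59/146 -86:59/147 -88:62/148 -90:64/148
bar peaks [162. 160. 158. 156. 154. 152. 150. 148. 146. 144. 142. 140. 138. 136.
 134. 132. 130. -32. -34. -36. -38. -40. -42. -44. -46. -48. -50. -52.
 -54. -56. -58. -60.]
0.66 [313.2, 206.5, 339.3, 233.8]
```

```bash
python3 - <<'E'
from h import *
plan([dial(np.radians(-41),.012,.19),dial(np.radians(-41),.012,.093)])
E
```

```text
t 17.2 p [ 0.7718 -0.11    0.1926] a -134.3 F [ 0.3 -0.1  0.7] j [-0.39  0.83  0.85  1.33 -0.62  1.25 -0.29] w -0.0001
[1, -0.629, -0.7, 0.014, np.float64(-0.01)] [ 0.584 -0.102  0.19  -2.329]
[1, -0.628, -0.7, 0.499, np.float64(-0.01)] [ 0.584 -0.102  0.093 -2.329]
```

Emit:
{"fn": "play_rows", "kwargs": {"commands": [[[1,-0.1,-0.12,0,0],[1,-0.22,-0.25,0,0],[1,-0.34,-0.38,0,0],[1,-0.46,-0.51,0,0],[1,-0.57,-0.63,0,0],[1,-0.628,-0.7,0,0],[1,-0.628,-0.7,0.05,0],[1,-0.628,-0.7,0.15,0],[1,-0.628,-0.7,0.25,0],[1,-0.628,-0.7,0.25,0]]]}}

```text
clock: 18.03
tcp_pos: [0.5823, -0.1005, 0.1396]
orientation: [-2.892, -1.219, 0.006]
contact_force: [-1.2, 0.4, -1.1]
grip_width: -0.0003
gripper_force: 0.0
```

```bash
python3 - <<'E'
from h import *
plan([dial(np.radians(a),g,.093) for a,g in ((-41,.012),(-41,.006),(-41,0),(-45,0),(-49,0))])
E
```

```text
t 18.03 p [ 0.5823 -0.1005  0.1396] a -134.3 F [-1.2  0.4 -1.1] j [-0.57  0.6   0.89  1.88 -0.58  0.94 -0.18] w -0.0003
[1, 0.0, 0.012, 0.233, np.float64(-0.009)] [ 0.584 -0.102  0.093 -2.329]
[1, -0.03, 0.013, 0.233, np.float64(-0.009)] [ 0.58  -0.106  0.093 -2.329]
[1, -0.06, 0.013, 0.233, np.float64(-0.009)] [ 0.576 -0.111  0.093 -2.329]
[1, -0.072, 0.018, 0.233, np.float64(0.035)] [ 0.575 -0.113  0.093 -2.399]
[1, -0.084, 0.021, 0.233, np.float64(0.08)] [ 0.573 -0.115  0.093 -2.469]
```

Emit:
{"fn": "play_rows", "kwargs": {"commands": [[[1,0,0.012,0.08,0],[1,0,0.012,0.16,0],[1,0,0.012,0.22,0],[1,0,0.012,0.233,0],[1,-0.02,0.013,0.233,-0.009],[1,-0.04,0.013,0.233,-0.009],[1,-0.06,0.013,0.233,-0.009],[1,-0.066,0.016,0.233,0.013],[1,-0.072,0.018,0.233,0.035],[1,-0.078,0.02,0.233,0.058],[1,-0.083,0.021,0.233,0.078],[1,-0.083,0.021,0.233,0.078]]]}}

```text
clock: 19.03
tcp_pos: [0.5767, -0.1163, 0.0967]
orientation: [2.964, 1.038, 0.003]
contact_force: [1.2, 1.1, 0.8]
grip_width: -0.0002
gripper_force: 0.6
```

Emit:
{"fn": "play_rows", "kwargs": {"commands": [[[1,0.04,0,0,0],[1,0.06,0,-0.1,0],[1,0.06,0,-0.3,0],[1,0.06,0,-0.5,0],[1,0.06,0.2,-0.5,0],[1,0.2,0.4,-0.5,0],[1,0.4,0.6,-0.5,0],[1,0.6,0.7,-0.5,0],[1,0.7,0.7,-0.5,0],[1,0.7,0.7,-0.5,0]]]}}

```text
clock: 19.87
tcp_pos: [0.7795, -0.1316, 0.1937]
orientation: [-2.959, -1.054, -0.004]
contact_force: [-0.6, 1.6, -1.5]
grip_width: 0.0001
gripper_force: 0.0
```

```bash
python3 - <<'E'
from ang import *
state()
for n in ('top','scene'):
    A,b,t=measure(C,TH,n);b=b-60;b[b<0]=0
    for lo,hi in ((-90,-10),(90,170)):
        m=(A>lo)&(A<hi);print(n,lo,round((A[m]*b[m]**2).sum()/(b[m]**2).sum(),1))
    m=(A<8)&(A>-82);print([int(a) for a,x in zip(A[m],t[m]) if x>t[m].mean()+18])
p=grab('top')
for tn in ('lever_left_knob','lever_right_knob','cone_a_centre','cone_b_centre','oil_jar_centre','transfer_tool_centre'):
    for d in viewer.trace(p,tn)[:1]: print(tn,round(d['score'],2),d['rect'])
E
```

```text
t 19.87 p [ 0.7795 -0.1316  0.1937] a -140.8 F [-0.6  1.6 -1.5] j [-0.36  0.86  0.87  1.3  -0.65  1.27 -0.37] w 0.0001
top -90 -42.7
top 90 135.2
[2, 0, -2, -24, -48, -72]
scene -90 -50.1
scene 90 144.1
[0, -2, -26, -28, -50, -52]
lever_left_knob 0.67 [287.5, 182.0, 406.6, 284.0]
lever_right_knob 0.67 [369.4, 204.0, 395.1, 217.8]
cone_a_centre 0.64 [185.4, 112.1, 225.7, 149.4]
oil_jar_centre 0.55 [307.6, 286.3, 332.3, 315.2]
```

```bash
cat >> ang.py <<'E'
def bar(n='top'):
    p=grab(n);g=cv2.cvtColor(np.ascontiguousarray(p['pixels']),cv2.COLOR_RGB2GRAY)
    c,s=np.cos(TH),np.sin(TH);Q=np.array([[c,-s],[s,c]]);a0=C+Q@[-.01,0]
    v,u=np.mgrid[:420,:560];W=at_z(p,np.c_[u.ravel(),v.ravel()],.105)[:,:2]-a0
    w=g.ravel().astype(float)-70;r=np.hypot(*W.T);k=(r<.0215)&(w>0);q=W[k]@Q;w=w[k]
    m=(q*w[:,None]).sum(0)/w.sum();e=q-m;cov=(e*w[:,None]).T@e;V=np.linalg.eigh(cov)[1][:,1];V=V*np.sign(V[0])
    print(n,'bar angle',round(np.degrees(np.arctan2(V[1],V[0])),1),'centre mm',(m*1000).round(1),k.sum())
E
python3 - <<'E'
from ang import *
bar('top');bar('top');bar('scene')
plan([dial(np.radians(-43),.012,.19)])
E
```

```text
top bar angle -45.3 centre mm [1.1 0.2] 159
top bar angle -45.1 centre mm [1.1 0.2] 159
scene bar angle -38.1 centre mm [-3.9 -3.9] 171
t 20.47 p [ 0.7727 -0.1375  0.1963] a -141.3 F [ 0.5 -0.1  0.2] j [-0.36  0.85  0.88  1.31 -0.65  1.27 -0.37] w -0.0003
[1, -0.632, -0.724, 0.031, np.float64(-0.065)] [ 0.584 -0.104  0.19  -2.364]
```

Emit:
{"fn": "play_rows", "kwargs": {"commands": [[[1,-0.1,-0.12,0,0],[1,-0.22,-0.25,0,0],[1,-0.34,-0.38,0,0],[1,-0.46,-0.51,0,0],[1,-0.57,-0.64,0,0],[1,-0.63,-0.72,0,0],[1,-0.63,-0.72,0.05,0],[1,-0.63,-0.72,0.15,0],[1,-0.63,-0.72,0.25,0],[1,-0.63,-0.72,0.25,0],[1,-0.63,-0.72,0.25,0]]]}}

```text
clock: 21.38
tcp_pos: [0.5843, -0.104, 0.1454]
orientation: [-2.964, -1.041, 0.002]
contact_force: [0.8, -0.7, 0.7]
grip_width: -0.0002
gripper_force: 0.0
```

```bash
python3 - <<'E'
from h import *
plan([dial(np.radians(a),g,.093) for a,g in ((-48,.012),(-48,.004),(-48,.002),(-48,0))])
E
```

```text
t 21.38 p [ 0.5843 -0.104   0.1454] a -141.3 F [ 0.8 -0.7  0.7] j [-0.59  0.62  0.93  1.88 -0.6   0.96 -0.28] w -0.0002
[1, -0.015, 0.009, 0.262, np.float64(-0.009)] [ 0.583 -0.107  0.093 -2.452]
[1, -0.055, 0.009, 0.262, np.float64(-0.009)] [ 0.577 -0.112  0.093 -2.452]
[1, -0.065, 0.009, 0.262, np.float64(-0.009)] [ 0.575 -0.114  0.093 -2.452]
[1, -0.075, 0.01, 0.262, np.float64(-0.009)] [ 0.574 -0.115  0.093 -2.452]
```

Emit:
{"fn": "play_rows", "kwargs": {"commands": [[[1,0,0.009,0.08,0],[1,0,0.009,0.16,0],[1,0,0.009,0.24,0],[1,0,0.009,0.262,0],[1,-0.02,0.009,0.262,-0.009],[1,-0.04,0.009,0.262,-0.009],[1,-0.055,0.009,0.262,-0.009],[1,-0.065,0.009,0.262,-0.009],[1,-0.075,0.01,0.262,-0.009],[1,-0.075,0.01,0.262,-0.009],[1,-0.075,0.01,0.262,-0.009]]]}}

```text
clock: 22.3
tcp_pos: [0.5743, -0.1149, 0.0939]
orientation: [-2.957, -1.062, -0.001]
contact_force: [0.6, 0.3, -0.0]
grip_width: 0.0
gripper_force: 0.0
```

```bash
python3 - <<'E'
from ang import *
plan([dial(np.radians(a),0,.093) for a in (-48,-50)])
for n in ('top','scene'):
    p=grab(n)
bar('top')
E
```

```text
t 22.3 p [ 0.5743 -0.1149  0.0939] a -140.5 F [ 0.6  0.3 -0. ] j [-0.52  0.66  0.86  1.93 -0.66  0.86 -0.19] w 0.0
[1, -0.002, -0.002, 0.004, np.float64(-0.0)] [ 0.574 -0.115  0.093 -2.452]
[1, -0.008, 0.001, 0.004, np.float64(0.022)] [ 0.573 -0.116  0.093 -2.486]
top bar angle -30.9 centre mm [-0.2 -0.4] 401
```

Emit:
{"fn": "play_rows", "kwargs": {"commands": [[[1,0.04,0,0,0],[1,0.06,0,-0.1,0],[1,0.06,0,-0.3,0],[1,0.06,0,-0.5,0],[1,0.06,0.2,-0.5,0],[1,0.2,0.4,-0.5,0],[1,0.4,0.6,-0.5,0],[1,0.6,0.7,-0.5,0],[1,0.7,0.7,-0.5,0],[1,0.7,0.7,-0.5,0],[1,0.7,0.7,-0.5,0]]]}}

```text
clock: 23.37
tcp_pos: [0.7735, -0.1309, 0.1915]
orientation: [-2.954, -1.069, 0.002]
contact_force: [-1.2, -0.9, -0.8]
grip_width: -0.0001
gripper_force: 0.0
```

```bash
python3 - <<'E'
from ang import *
bar('top');bar('top')
A,b,t=measure(C,TH);b0=b.copy()
for th in (60,100,140):
  b=np.clip(b0-th,0,None)
  print([round((A[m]*b[m]).sum()/b[m].sum(),1) for m in ((A>-90)&(A<-10),(A>90)&(A<170))])
m=(A<8)&(A>-82);print([int(a) for a,x in zip(A[m],t[m]) if x>t[m].mean()+10])
# pointer strip beyond disc: r 27-36, z .101, line vs grey plate
p=grab('top');g=cv2.cvtColor(np.ascontiguousarray(p['pixels']),cv2.COLOR_RGB2GRAY)
c,s=np.cos(TH),np.sin(TH)
for z in (.101,):
  A=np.radians(np.arange(-30,-66,-2.))
  for r in (.026,.030,.034,.037):
    q=np.c_[-.010+r*np.cos(A),r*np.sin(A)];W=np.c_[C[0]+c*q[:,0]-s*q[:,1],C[1]+s*q[:,0]+c*q[:,1],np.full(len(A),z)]
    uv=proj(p,W).astype(np.float32);print(r,cv2.remap(g,uv[None,:,0],uv[None,:,1],cv2.INTER_LINEAR)[0])
E
```

```text
top bar angle -45.6 centre mm [ 1.  -0.7] 120
top bar angle -45.6 centre mm [ 1.  -0.7] 120
[np.float64(-44.7), np.float64(133.2)]
[np.float64(-44.8), np.float64(133.3)]
[np.float64(-45.0), np.float64(132.9)]
[-22, -24, -26, -46, -48, -50, -70, -72, -74]
0.026 [137 142 135 121 116 130 160 195 196 165 134 112 101  99 103 106 108 113]
0.03 [142 143 139 129 118 127 161 191 200 170 126  91  96 113 121 128 134 140]
0.034 [141 141 141 137 124 118 163 212 208 170 124 100 110 131 149 157 157 157]
0.037 [140 141 145 149 147 142 156 176 172 159 117 101 104 122 147 155 156 156]
```

Emit:
{"fn": "play_rows", "kwargs": {"commands": [[[1,-0.1,-0.12,0,0],[1,-0.22,-0.25,0,0],[1,-0.34,-0.38,0,0],[1,-0.46,-0.51,0,0],[1,-0.57,-0.64,0,0],[1,-0.63,-0.7,0,0],[1,-0.63,-0.7,0.05,0],[1,-0.63,-0.7,0.15,0],[1,-0.63,-0.7,0.25,0],[1,-0.63,-0.7,0.25,0],[1,-0.63,-0.7,0.25,0]]]}}

```text
clock: 24.48
tcp_pos: [0.5842, -0.1061, 0.1432]
orientation: [-2.956, -1.061, 0.002]
contact_force: [0.4, 0.0, 1.2]
grip_width: 0.0
gripper_force: 0.0
```

```bash
python3 - <<'E'
from h import *
plan([dial(np.radians(a),g,.093) for a,g in ((-50.3,.012),(-50.3,.004),(-50.3,.002),(-50.3,0))])
E
```

```text
t 24.48 p [ 0.5842 -0.1061  0.1432] a -140.5 F [0.4 0.  1.2] j [-0.58  0.62  0.93  1.88 -0.6   0.96 -0.26] w 0.0
[1, -0.015, 0.006, 0.251, np.float64(0.025)] [ 0.582 -0.109  0.093 -2.492]
[1, -0.055, 0.004, 0.251, np.float64(0.025)] [ 0.576 -0.114  0.093 -2.492]
[1, -0.065, 0.004, 0.251, np.float64(0.025)] [ 0.575 -0.115  0.093 -2.492]
[1, -0.075, 0.003, 0.251, np.float64(0.025)] [ 0.573 -0.116  0.093 -2.492]
```

Emit:
{"fn": "play_rows", "kwargs": {"commands": [[[1,0,0.006,0.08,0],[1,0,0.006,0.16,0],[1,0,0.006,0.23,0.025],[1,0,0.006,0.25,0.025],[1,-0.02,0.005,0.25,0.025],[1,-0.04,0.005,0.25,0.025],[1,-0.055,0.004,0.25,0.025],[1,-0.065,0.004,0.25,0.025],[1,-0.076,0.003,0.25,0.025],[1,-0.076,0.003,0.25,0.025],[1,-0.076,0.003,0.25,0.025]]]}}

```text
clock: 25.4
tcp_pos: [0.5737, -0.1161, 0.0938]
orientation: [-2.977, -1.004, -0.001]
contact_force: [1.1, -0.0, 0.4]
grip_width: 0.0003
gripper_force: 0.0
```

Emit:
{"fn": "play_rows", "kwargs": {"commands": [[[1,0.04,0,0,0],[1,0.06,0,-0.1,0],[1,0.06,0,-0.3,0],[1,0.06,0,-0.5,0],[1,0.06,0.2,-0.5,0],[1,0.2,0.4,-0.5,0],[1,0.4,0.6,-0.5,0],[1,0.6,0.7,-0.5,0],[1,0.7,0.7,-0.5,0],[1,0.7,0.7,-0.5,0],[1,0.7,0.7,-0.5,0]]]}}

```text
clock: 26.32
tcp_pos: [0.772, -0.1399, 0.1914]
orientation: [-2.974, -1.011, 0.002]
contact_force: [0.1, -0.9, 0.1]
grip_width: -0.0002
gripper_force: 0.0
```

```bash
cat > chk.py <<'E'
from ang import *
bar('top')
A,b,t=measure(C,TH);b=np.clip(b-100,0,None)
print([round((A[m]*b[m]).sum()/b[m].sum(),1) for m in ((A>-90)&(A<-10),(A>90)&(A<170))])
m=(A<8)&(A>-82);print([int(a) for a,x in zip(A[m],t[m]) if x>t[m].mean()+10])
p=grab('top');g=cv2.cvtColor(np.ascontiguousarray(p['pixels']),cv2.COLOR_RGB2GRAY)
c,s=np.cos(TH),np.sin(TH);A=np.radians(np.arange(-36,-66,-2.))
for r in (.026,.030,.034):
    q=np.c_[-.010+r*np.cos(A),r*np.sin(A)];W=np.c_[C[0]+c*q[:,0]-s*q[:,1],C[1]+s*q[:,0]+c*q[:,1],np.full(len(A),.101)]
    uv=proj(p,W).astype(np.float32);print(r,cv2.remap(g,uv[None,:,0],uv[None,:,1],cv2.INTER_LINEAR)[0])
for tn,z in (('lever_left_knob',.1),('lever_right_knob',.1),('carriage',.082),('cone_a_centre',.064),('oil_jar_centre',.04),('transfer_tool_centre',.004)):
    for d in viewer.trace(p,tn)[:1]: print(tn,round(d['score'],2),d['rect'])
state()
E
python3 chk.py
```

```text
top bar angle -48.8 centre mm [ 1.1 -0.3] 146
[np.float64(-46.9), np.float64(131.3)]
[-20, -22, -24, -26, -28, -29, -32, -34, -36, -38, -40, -42, -44, -46, -48, -50, -52, -58, -59, -62, -64, -66, -68, -70, -72, -74, -76, -78, -80]
0.026 [132 129 125 144 185 213 207 188 151 117 101 104 105 105 105]
0.03 [143 134 123 121 156 190 195 165 128 109 102 111 125 133 141]
0.034 [140 137 127 128 155 196 219 172 117  98 104 127 151 157 157]
lever_right_knob 0.64 [368.3, 202.9, 395.2, 220.8]
carriage 0.94 [289.0, 180.2, 408.3, 281.7]
cone_a_centre 0.93 [184.0, 111.5, 225.1, 151.5]
oil_jar_centre 0.87 [309.2, 288.2, 332.7, 313.6]
t 26.77 p [ 0.7694 -0.1429  0.194 ] a -142.8 F [-0.2  0.   0.5] j [-0.36  0.85  0.88  1.32 -0.66  1.27 -0.38] w 0.0001
```

```bash
python3 - <<'E'
from h import *
p=grab('scene')
for tn in ('lever_left_knob','lever_right_knob','carriage','cone_a_centre','cone_b_centre','oil_jar_centre','transfer_tool_centre'):
    for d in viewer.trace(p,tn)[:2]: print(tn,round(d['score'],2),d['rect'])
E
```

```text
lever_left_knob 0.7 [205.5, 183.4, 237.1, 206.4]
lever_left_knob 0.58 [235.0, 125.1, 258.1, 157.2]
lever_right_knob 0.49 [148.7, 184.1, 181.1, 198.5]
carriage 0.62 [139.2, 146.9, 309.8, 259.0]
carriage 0.57 [238.2, 124.6, 259.3, 154.2]
cone_a_centre 0.92 [321.3, 293.0, 370.2, 352.5]
cone_b_centre 0.92 [176.2, 261.9, 221.2, 319.5]
oil_jar_centre 0.68 [236.7, 124.9, 256.8, 155.9]
transfer_tool_centre 0.77 [353.9, 171.4, 418.6, 186.9]
```

```bash
python3 - <<'E'
from h import *
a=np.load('s.npy');b=grab('scene')['pixels']
for n,(x0,x1,y0,y1) in {'L':(260,292,198,228),'R':(145,185,180,202),'edge':(170,260,235,262)}.items():
    A=cv2.cvtColor(np.ascontiguousarray(a[y0:y1,x0:x1]),7);B=cv2.cvtColor(np.ascontiguousarray(b[y0-8:y1+8,x0-8:x1+8]),7)
    m=cv2.minMaxLoc(cv2.matchTemplate(B,A,cv2.TM_CCOEFF_NORMED));print(n,m[1],np.array(m[3])-8)
E
```

```text
L 0.9994343519210815 [0 0]
R 0.926421582698822 [0 0]
edge 0.8761003613471985 [0 0]
```

Both levers and the carriage are unchanged since they were set, so I'm handing the job in.

```bash
python3 -c "
from bench import r;print(r.hand_in())"
```

```text
the job is handed in; nothing more can be done
None
```

I pushed both holding levers to their rear stops and then turned the dial to mark 7 (measured about 48° right of rear, within roughly 1°), and handed the job in; the carriage moved back about 2–3 mm within its rail play, with no measurable slide along the bed, and no loose item was touched.

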